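# Reset the music box through its sunken key

## Robot

A 6-joint arm with a two-finger parallel gripper is mounted at the origin on the work surface. World frame = base frame: x ahead of the robot, y to its left, z up, the work surface at z = 0. Lengths are in mm, angles in degrees, forces in N, time in s.
With the tool pointing down it reaches from about 325 to 925 mm from the base axis. Payload 3.1 kg.
Tool frame: the origin (TCP) lies at the very end of the fingers, on their centre line; the grasp point (between the pads) lies grasp_offset behind it (grasp_offset is the distance from the TCP to the grasp point, in mm); z points along the fingers, x is the direction in which the jaws open and shut, and the axes are right-handed (so a half turn about z gives the same grasp; the last joint's range is limited). The gripper opens to 85 mm and grips with 20 to 120 N. Pads are 22 mm wide; open, the fingers measure 114 mm over their backs; the gripper's body (76 mm by 85 mm) begins 54 mm behind the grasp point. The pads swing forward as they close: fully open they stand 13 mm farther back than shut.
Start: joints at [-77.418, 12.427, 92.441, -0, 75.132, -6.429], TCP at [203.612, -590.916, 231.3] pointing down, gripper open.
Joint ranges: [-157.48, 157.48], [-44.54, 120.13], [17.64, 146.25], [-64.5, 244.5], [7.68, 150.69], [-147.95, 147.95]. Speed limits (degrees/s): [159.86, 159.86, 180, 180, 180, 180].

## Interface

Orientations are given as [roll, pitch, yaw] about the fixed x, y, z axes, in that order (R = Rz(yaw) Ry(pitch) Rx(roll)).
In Python, from station import * gives the robot as it stands. Calls block until the motion is done:
- goto(position, orientation): joint-space move of the TCP to a pose.
- move_l(position, attitude=None, speed=150): straight line of the TCP; attitude=None keeps the orientation; speed is the mean speed in mm/s.
- move_j(angles): joint-space move.
- grip(opening, squeeze=None): finger opening in mm; squeeze is the grip in N (None keeps the last); returns when the fingers have stopped.
- wait(seconds).
- solve_ik(position, orientation): joint angles nearest the present ones, or None.
- get_obs(): the state.
- get_image(name): name is "side" or "top" or "wrist"; returns the picture (400x640x3 uint8, red, green, blue); there is no depth.
- get_calibration(name): a dict with "fx", "fy", "cx", "cy" (pixels), "D" ([k1, k2, p1, p2, k3] as OpenCV has them; the pictures are not rectified), "R" (3x3) and "t" (3): a world point X has camera coordinates R X + t; the wrist camera has in their place "mount" (4x4, takes a point from camera to tool coordinates, whose origin is the TCP and whose axes are the tool frame's). Camera axes: x right, y down, z forward; pixel columns grow to the right and rows downward; lengths in mm; the calibration is good to about 2 mm. A picture is of the moment at which its call begins: read the wrist's pose just before it. get_calibration takes no time and is no camera call.
A pose or a line that the arm cannot do raises Unreachable and nothing moves.
- sign_off(): hands the job in, once; it reports no verdict.
Trained networks look in the newest picture that a camera, given by its name, has taken for a name from the list of things; names that differ only in an ending like _2 or _b are one class to them, and where a whole thing is asked for, a point or a joint stands for the part that bears it (a point fixed in the world has none). Each returns a list of dicts, best first, with "score" (0 to 1); they miss things now and then, are a little off and sometimes report something else, mostly with a low value. They report only what shows in the picture. A call takes as long as a camera call.
- spot_in(name, camera): "extent" ([centre column, centre row, width, height] in pixels, round what is visible of it).
- regions_of(name, camera): "region" (400x640 bool, what is visible of it) and "extent" ([centre column, centre row, width, height] in pixels, round what is visible of it).
The state is a dict: "t": time; "joint_pos": joint angles; "qvel": joint speeds; "effort": joint torques, N m; "tcp_pos": TCP position; "ee_rot": TCP orientation; "wrist_force": force on the tool from outside, world axes, zero at the start; "moment": the same for the moment, N m; "grip_width": finger opening in mm.
Only numpy, scipy, OpenCV 4.12 (cv2) and the standard library are available. Lean on these libraries where they do the work, as an engineer would, in place of code of your own. Each camera call takes 0.05 s, during which the arm holds its last target. There are 200 camera calls.

## Task

Reset the play counter of the black music box: with the closed fingertips push the brass shutter quite clear of the round well that it covers, towards the square well, then reach down into the round well, press the sunken round key fully home, hold it there for two seconds and let it spring back up. Leave the square key unpressed, do not lift, tip or shove the box, and leave the other things on the table where they are.

Things in the scene. Friction and masses are not known exactly. Their poses are not given: they have to be found in the camera images.
- music_box: Lacquered black box, loose, about 1.4 kg, 110 mm (x) by 170 mm (y) by 60 mm high, turned any way round; origin under its centre, z up. In its top are two wells: a round one 48 mm across at y = +36 mm, a square one 48 by 48 mm at y = -36 mm. Two brass guide rails, 6 mm wide, 8 mm high, 134 mm long, run along y on the top at x = +-33.5 mm.
- round_well (a point): Centre of the mouth of the round well, level with the box top (60 mm above the table). The well holds the round reset key.
- square_well (a point): Centre of the mouth of the square well, level with the box top. The well holds the square key, which must not be pressed.
- shutter (a joint): How far the brass shutter has slid, in m: 0 covers the round well, 0.072 (end stop) covers the square well. It slides along the box's -y; friction 1.5 N; it stays where left. The plate is 58 mm along y by 60 mm by 3 mm, its upper face 5 mm above the box top. The round well is wholly uncovered from 0.053 on.
- shutter_lip (a point): Centre of the upper edge of the shutter's lip: an upright brass bar across the middle of the shutter, 44 mm long (along the box's x), 8 mm thick (along y), standing 16 mm above the shutter plate. Its upper edge is 81 mm above the table. Push it on its side that faces away from the square well.
- reset_key (a joint): Travel of the round key in the round well, in m: 0 up, 0.006 fully pressed. Vertical spring: 2 N to start it, 5 N at the bottom; it springs back up.
- reset_key_top (a point): Centre of the top face of the round steel key, 30 mm across, 22 mm below the box top when up (38 mm above the table).
- stop_key (a joint): Travel of the square key in the square well, in m: 0 up, 0.006 fully pressed. Must stay up.
- stop_key_top (a point): Centre of the top face of the square steel key, 30 by 30 mm, 22 mm below the box top.
- bench_block: Loose steel block 55 by 55 by 25 mm beside the box; origin at the centre of its underside. Bystander.
- movement: Loose silver musical movement, 45 by 70 mm, 22 mm high, beside the box; origin at the centre of its underside. Bystander.
- screwdriver: Loose screwdriver with black handle, 170 mm long, lying beside the box; origin under its middle, its x axis towards the blade. Bystander.
- snuff_box: Loose small black snuff box 55 by 85 by 24 mm; origin at the centre of its underside. Bystander.
- oil_jar: Loose amber jar, 44 mm across, 55 mm high; origin at the centre of its underside. Bystander.
- loupe: Loose black eye loupe, 36 mm across, 26 mm high; origin at the centre of its underside. Bystander.
- screw_cup: Loose white screw dish, 60 mm across, 22 mm high; origin at the centre of its underside. Bystander.

How it is judged (in metres and radians):
On the way, in this order (a step that is already met when the one before it is completed fails the run):
1. the shutter is pushed clear of the round well (0.055 m or more) while the round key is still up (value of joint shutter above 0.055 m and value of joint reset_key below 0.001 m), for 0.1 s.
2. the round key is pressed home (4.8 mm or more) by the fingers and held for 1.5 s (value of joint reset_key above 0.0048 m and contact force between the fingers and reset_key above 0.5 N and value of joint shutter above 0.055 m), for 1.5 s.
At the end, for the whole second after the job is handed in: The shutter stands clear of the round well (0.055 m or more), both keys are up (within 1 mm), the box stands flat and at rest within 30 mm of where it was, and every bystander is within 20 mm of where it was (all of step 1 and value of joint stop_key below 0.001 m and height (world z) of music_box below 0.004 m and angle between music_box's own z axis and vertical below 0.05 rad and distance of music_box from where it was at the start of the episode below 0.03 m and linear speed of music_box below 0.01 m/s and distance of each of bench_block, movement, screwdriver, snuff_box, oil_jar, loupe, screw_cup from where it was at the start of the episode below 0.02 m); the robot touches nothing.
It fails at once if the square key is pressed by more than 2 mm (value of joint stop_key above 0.002 m).
It fails at once if the music box is lifted (more than 12 mm) or tipped (more than 0.15 rad) (height (world z) of music_box above 0.012 m or angle between music_box's own z axis and vertical above 0.15 rad).
It fails at once if the music box is shoved by more than 40 mm (distance of music_box from where it was at the start of the episode above 0.04 m).
It fails at once if a bystander is moved or lifted by more than 30 mm (distance of any of bench_block, movement, screwdriver, snuff_box, oil_jar, loupe, screw_cup from where it was at the start of the episode above 0.03 m).
It also fails if it takes over 45 s, if anything falls off the work surface, if the arm or the gripper's body presses on something with over 40 N, if the wrist force passes 120 N, or if a joint passes its speed limit or range.

## Working session

There is one attempt and no reset: what is moved stays moved. The work goes in short steps, each a Python script; the robot and the scene stay as the last script left them, time stands still between calls to the robot, and variables do not carry over. Pictures are saved under pics/ and viewed, about 8 in all and at most 12, crops included, and the job is handed in when it is done.

```bash
mkdir -p pics
python3 - <<'E'
from station import *
import cv2,numpy as np
for n in("top","side"):
    im=get_image(n); cv2.imwrite(f"pics/{n}1.png",im[:,:,::-1])
    c=get_calibration(n); print(n,c)
    for k in("music_box","shutter_lip","shutter"):
        for d in spot_in(k,n)[:2]: print(k,np.round(d["extent"],1),d["score"])
print(get_calibration("wrist")); print(get_obs())
E
```

```text
top {'fx': 427.6740153785045, 'fy': 427.6740153785045, 'cx': 317.8744268386646, 'cy': 198.07900392257076, 'D': array([-0.03701507,  0.        ,  0.        ,  0.        ,  0.        ]), 'R': array([[-0.02815121, -0.99950986, -0.01369519],
       [-0.98295284,  0.03016993, -0.18136564],
       [ 0.18168993,  0.00835607, -0.98332037]]), 't': array([  17.62070552,  545.92083598, 1124.42872922])}
music_box [349.3 188.2  75.2  66.3] 0.93
shutter_lip [343.8 180.8  25.7  26.1] 0.96
shutter [341.4 179.9  26.9  23.1] 0.73
side {'fx': 379.7880339513157, 'fy': 379.7880339513157, 'cx': 330.29988900765926, 'cy': 193.69393338106894, 'D': array([-0.01847825,  0.        ,  0.        ,  0.        ,  0.        ]), 'R': array([[ 0.95115476, -0.30859833,  0.00846672],
       [-0.20920809, -0.66449924, -0.71740695],
       [ 0.22701671,  0.68059374, -0.69660288]]), 't': array([-489.02242926,  186.64789229,  939.00618329])}
music_box [366.8 237.   55.3  73. ] 0.66
shutter_lip [368.7 220.   24.2  18.6] 0.7
shutter_lip [366.6 234.1  50.9  70.9] 0.42
shutter [369.8 218.1  27.4  22.7] 0.55
{'fx': 312.494586150
[... 467 characters left out ...]
000000e+00,
         1.00000000e+00]])}
{'t': 0.4, 'joint_pos': array([-7.74175830e+01,  1.24360024e+01,  9.24529998e+01, -7.32545348e-04,
        7.51308716e+01, -6.42817875e+00]), 'qvel': array([ 0.00986329, -0.08584133, -0.16712277, -0.00476147, -0.01286293,
       -0.03930899]), 'effort': array([ 1.36429881e-03, -3.96246350e+01, -3.03627241e+01, -7.11660618e-05,
        3.98198201e-03,  1.71466570e-05]), 'tcp_pos': array([ 203.58947709, -590.80773188,  231.09812827]), 'ee_rot': array([-1.79998478e+02,  1.98281428e-02, -7.09892159e+01]), 'wrist_force': array([-0.42037988,  0.16416144,  0.47791187]), 'moment': array([-0.01017527, -0.02958814, -0.0262007 ]), 'grip_width': 85.31910692587697}
```

Run:
```python
import cv2
a=cv2.imread("pics/top1.png")[110:270,250:450];b=cv2.imread("pics/side1.png")[150:310,270:470]
cv2.imwrite("pics/both.png",cv2.vconcat([cv2.resize(x,(700,560),interpolation=3)[:,:] if 0 else cv2.resize(x,None,fx=1.85*2/2,fy=1.85,interpolation=3) for x in(a,b)]))
cv2.imwrite("pics/a.png",cv2.resize(a,(750,600),interpolation=cv2.INTER_CUBIC))
```

```text
(no output)
```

View pics/a.png

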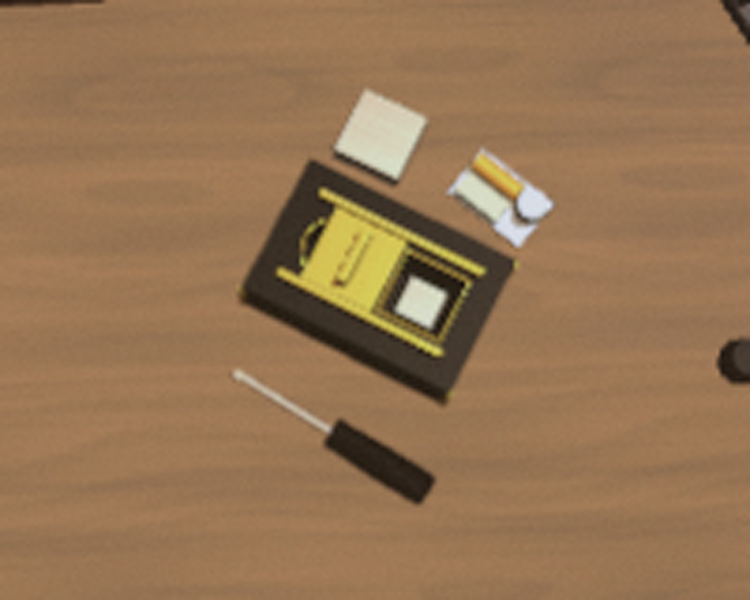

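View pics/side1.png

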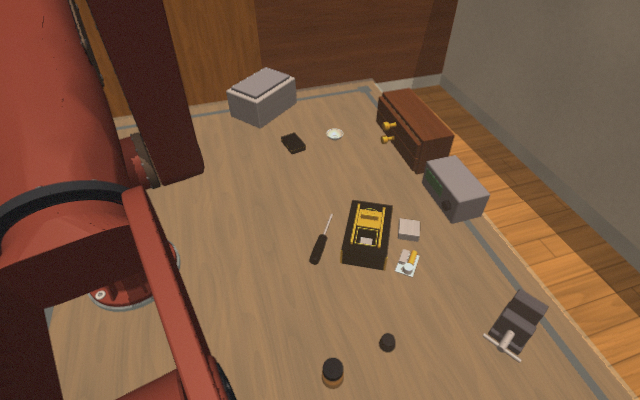

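The top view shows the box with its round well at upper left. The shutter lip is near pixel (344,180) and the open square well near (362,190). The block and movement lie on the far side and the screwdriver on the near side. Next I'll take a wrist close-up.

```bash
cat > h.py <<'E'
from station import *
import cv2,numpy as np
from scipy.spatial.transform import Rotation as Ro
def cam(name):
    c=get_calibration(name); K=np.array([[c["fx"],0,c["cx"]],[0,c["fy"],c["cy"]],[0,0,1]])
    if "R" in c: return K,c["D"],c["R"],c["t"]
    o=get_obs(); T=np.eye(4); T[:3,:3]=Ro.from_euler("xyz",o["ee_rot"],degrees=True).as_matrix(); T[:3,3]=o["tcp_pos"]
    M=np.linalg.inv(T@c["mount"]); return K,c["D"],M[:3,:3],M[:3,3]
def p2w(uv,z,C):
    K,D,R,t=C
    n=cv2.undistortPoints(np.array(uv,float).reshape(-1,1,2),K,D).reshape(-1,2)
    d=np.c_[n,np.ones(len(n))]@R; o=-R.T@t
    return o+d*((z-o[2])/d[:,2])[:,None]
def w2p(P,C):
    K,D,R,t=C
    return cv2.projectPoints(np.array(P,float).reshape(-1,1,3),cv2.Rodrigues(R)[0],t,K,D)[0].reshape(-1,2)
E
python3 - <<'E'
from h import *
C=cam("top")
q=lambda a:np.array(a)/3.75+[250,110]
P=p2w(q([(312,160),(516,265),(447,385),(243,282)]),60,C);c=P.mean(0)
print(P.round(),c,[np.linalg.norm(P[i]-P[i-1]) for i in range(4)])
r=p2w(q([(320,190),(485,270),(280,270),(440,350)]),68,C); 
d=(r[0]-r[1])+(r[2]-r[3]); yaw=np.degrees(np.arctan2(-d[0],d[1])); print("boxyaw",yaw,r.mean(0))
for k in(0,180,-90,90):
    y=(yaw+k+180)%360-180; s=solve_ik([c[0],c[1],230],[180,0,y]); print(y,s)
E
```

```text
[[ 671.  -45.   60.]
 [ 587. -191.   60.]
 [ 500. -136.   60.]
 [ 580.    9.   60.]] [584.68196275 -90.67430665  60.        ] [np.float64(105.39051480565558), np.float64(168.71103833272426), np.float64(102.78213947160553), np.float64(165.75685133160653)]
boxyaw -28.68007076681818 [584.82338863 -91.52573112  68.        ]
-28.680070766818176 [-1.56099013e+01  8.47716677e+00  9.71580178e+01 -2.54444375e-14
  7.43648155e+01  1.30701695e+01]
151.31992923318182 None
-118.68007076681818 [-15.60990126   8.47716677  97.15801775   0.          74.36481548
 103.07016951]
61.319929233181824 [-1.56099013e+01  8.47716677e+00  9.71580178e+01 -2.54444375e-14
  7.43648155e+01 -7.69298305e+01]
```

Run:
```python
from h import *
goto([585,-91,230],[180,0,-28.7]); grip(0); wait(.3)
C=cam("wrist"); im=get_image("wrist"); cv2.imwrite("pics/w1.png",im[:,:,::-1])
np.savez("c1.npz",K=C[0],D=C[1],R=C[2],t=C[3])
for k in("music_box","shutter_lip","reset_key_top","stop_key_top"):
    for d in spot_in(k,"wrist")[:2]: print(k,np.round(d["extent"],1),d["score"])
cv2.imwrite("pics/w1c.png",cv2.resize(im[60:340,170:490,::-1],None,fx=2.1,fy=2.1,interpolation=3))
o=get_obs();print(o["tcp_pos"],o["ee_rot"],o["grip_width"],o["wrist_force"],grasp_offset if "grasp_offset" in globals() else "")
```

```text
music_box [324.6 167.6 116.8 162.7] 0.82
shutter_lip [326.  152.2  61.4  65.5] 0.6
stop_key_top [324.8 199.1  22.7  25.9] 0.6
[585.02083136 -90.98838437 230.01007991] [-1.79998333e+02 -2.35198274e-03 -2.86969485e+01] 0.03995206594741118 [-0.49117603  0.06990452  0.52336226] 18.700000000000003
```

View pics/w1.png

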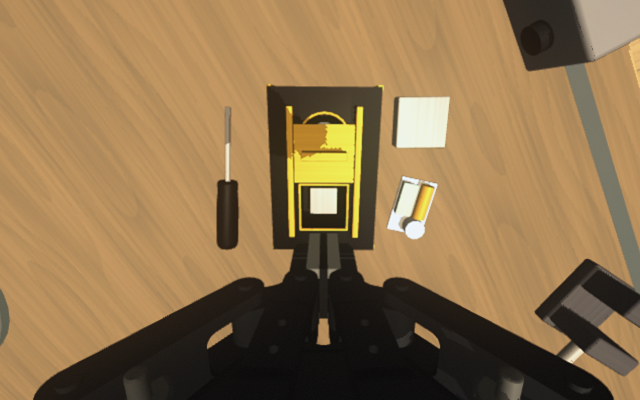

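```bash
python3 -c "
import cv2
a=cv2.imread('pics/w1.png')[80:255,255:395];cv2.imwrite('pics/w1d.png',cv2.resize(a,None,fx=3.4,fy=3.4,interpolation=2))"
```

```text
(no output)
```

View pics/w1d.png

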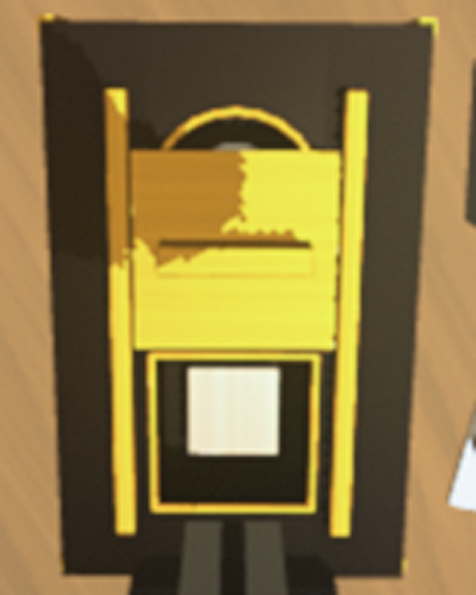

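Run:
```python
from h import *
z=np.load("c1.npz");C=(z["K"],z["D"],z["R"],z["t"])
q=lambda a:np.array(a)/3.4+[255-.35,80-.35]
px=q([(105,90),(368,92),(117,534),(351,536),(131,150),(340,151),(135,349),(334,349),(160,246),(312,246),(160,275),(312,275),(42,20),(437,22),(148,354),(320,354),(152,513),(316,513)])
from scipy.optimize import least_squares
def pts(p):
    x,y,a,s=p; L=[(-36.5,67,68),(36.5,67,68),(-36.5,-67,68),(36.5,-67,68)]
    L+=[(i*30,36-s+j*29,65) for j in(1,-1) for i in(-1,1)]
    L+=[(i*22,36-s+j*4,81) for j in(1,-1) for i in(-1,1)]
    L+=[(-55,85,60),(55,85,60)]+[(0,0,0)]*4
    L=np.array(L,float);c,s_=np.cos(a),np.sin(a)
    return L@np.array([[c,-s_,0],[s_,c,0],[0,0,1]]).T+[x,y,0]
n=14
r=least_squares(lambda p:(w2p(pts(p)[:n],C)-px[:n]).ravel(),[585,-91,np.radians(-28.7),10],loss="soft_l1")
print(r.x[:2],np.degrees(r.x[2]),r.x[3]);print((w2p(pts(r.x)[:n],C)-px[:n]).round(1).tolist())
P=p2w(px[14:],60,C)-[r.x[0],r.x[1],0];c,s=np.cos(r.x[2]),np.sin(r.x[2]);print("square frame in box",(P@np.array([[c,-s,0],[s,c,0],[0,0,1]])).round(1))
```

```text
[587.06502072 -89.7041928 ] -29.137932560235992 14.492449244337575
[[-0.1, -0.4], [0.4, -0.5], [-0.1, 0.4], [-0.0, 0.3], [-0.1, -0.3], [0.8, -0.1], [-0.1, -0.3], [0.5, 0.1], [-1.1, 0.1], [1.2, 0.4], [-1.0, -0.0], [1.0, 0.3], [-0.7, 0.1], [-0.5, 0.3]]
square frame in box [[-26.4 -10.6  60. ]
 [ 25.8 -10.3  60. ]
 [-26.  -62.8  60. ]
 [ 26.1 -62.4  60. ]]
```

```bash
cat >> h.py <<'E'
BX,BY,A=587.07,-89.70,np.radians(-29.14)
def b2w(x,y,z): return [BX+x*np.cos(A)-y*np.sin(A),BY+x*np.sin(A)+y*np.cos(A),z]
E
python3 - <<'E'
from h import *
f=lambda s:print(s,get_obs()["wrist_force"].round(1),get_obs()["tcp_pos"].round(1))
goto(b2w(0,54,130),[180,0,-29.14]); f("above")
move_l(b2w(0,54,70),speed=60); f("down")
for y in(40,30,10,-5,-14): move_l(b2w(0,y,70),speed=30); f(y)
move_l(b2w(0,-9,70),speed=30);f("back"); move_l(b2w(0,-9,110),speed=80)
goto(b2w(0,0,230),[180,0,-29.14]); wait(.2)
C=cam("wrist"); np.savez("c2.npz",K=C[0],D=C[1],R=C[2],t=C[3])
im=get_image("wrist"); cv2.imwrite("pics/w2.png",im[:,:,::-1])
cv2.imwrite("pics/w2d.png",cv2.resize(im[80:255,255:395,::-1],None,fx=3.4,fy=3.4,interpolation=2)); print(get_obs()["t"])
for n,p in dict(railTL=(-36.5,67,68),railBL=(-36.5,-67,68),railTR=(36.5,67,68),railBR=(36.5,-67,68),plateTL55=(-30,10,65),key=(0,36,38)).items(): print(n,((w2p(b2w(*p),C)[0]-[254.65,79.65])*3.4).round())
E
```

```text
above [0.1 0.1 0.9] [613.3 -42.6 129.9]
down [0.6 0.5 0.4] [613.9 -42.6  70.6]
40 [ 0.2 -0.3 -0.2] [606.5 -54.9  70. ]
30 [ 1.2  0.  -0. ] [601.5 -63.8  70. ]
10 [-0.5  0.3 -0.3] [591.8 -81.4  70. ]
-5 [-0.3 -0.3  0.2] [584.3 -94.5  70. ]
-14 [0.1 0.6 0.5] [ 580.  -102.3   70. ]
back [-0.5  0.8 -0.1] [582.8 -97.3  70. ]
10.4333
railTL [106.  95.]
railBL [121. 544.]
railTR [373.  95.]
railBR [357. 544.]
plateTL55 [136. 298.]
key [239. 197.]
```

View pics/w2d.png

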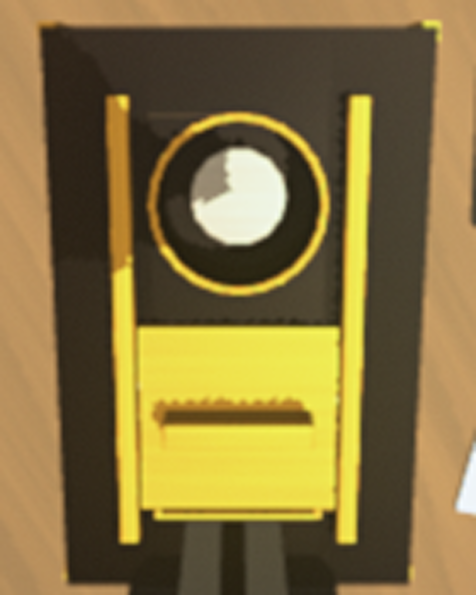

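The shutter's trailing edge is at crop row 325, against 298 for 55 mm of travel, so it stands about 63 mm open. The round key is at (239,196), where the fit predicts it, and the box hasn't moved. Next I'll press the key.

Run:
```python
from h import *
def f(s):
    F=np.mean([get_obs()["wrist_force"]],0); print(s,F.round(1),get_obs()["tcp_pos"].round(2)); return F[2]
goto(b2w(0,36,100),[180,0,-29.14])
move_l(b2w(0,36,42),speed=60); wait(.2); f0=f("pre")
for z in(38,36,34,33,32.5,32,31.5,31):
    move_l(b2w(0,36,z),speed=20); wait(.15); F=f(z)
    if F-f0>7.5 and z<=32.5: break
wait(2.2); f("held")
move_l(b2w(0,36,45),speed=40); f("up")
move_l(b2w(0,36,110),speed=100); goto(b2w(0,0,230),[180,0,-29.14]); wait(.2)
im=get_image("wrist"); cv2.imwrite("pics/w3.png",im[:,:,::-1]); print(get_obs()["t"])
cv2.imwrite("pics/w3d.png",cv2.resize(im[80:255,255:395,::-1],None,fx=3.4,fy=3.4,interpolation=2))
```

```text
pre [-0.  -0.9 -0.7] [605.04 -58.37  42.57]
38 [0.1 0.4 1.4] [604.77 -58.29  38.13]
36 [-0.5  0.7  2.3] [604.86 -58.34  36.26]
34 [-0.5  0.4  4.2] [604.86 -58.31  34.22]
33 [-0.3  0.1  3.6] [604.82 -58.32  33.17]
32.5 [-0.3 -0.4  4.1] [604.83 -58.3   32.63]
32 [2.6 1.  4.3] [604.82 -58.32  32.1 ]
31.5 [1.  0.2 6.7] [604.86 -58.31  32.08]
31 [-0.2  0.3 10.1] [604.87 -58.31  32.04]
held [-0.7 -1.  10.1] [604.86 -58.29  32.02]
up [-0.3 -0.1  0.2] [603.42 -57.99  44.12]
19.9667
```

View pics/w3d.png

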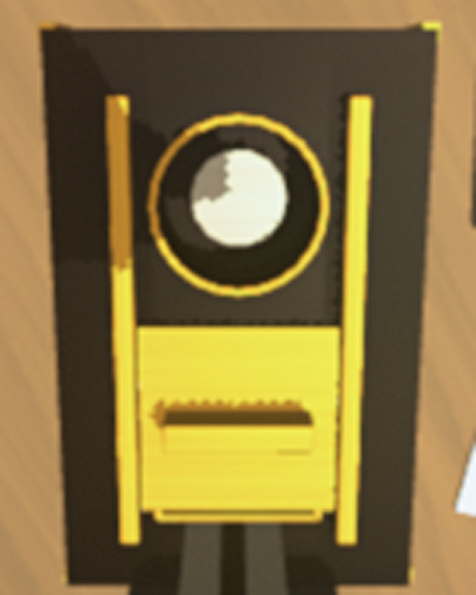

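The key bottomed at z = 32.0 mm, which is its full 6 mm travel, and was held there at about 10 N. The picture shows it back up at (239,197). The shutter and box are unchanged, so I'll hand the job in.

```bash
python3 -c "
from station import *
sign_off()"
```

```text
the job is handed in; nothing more can be done
```

The play counter reset is done and handed in, at about 20 s of the 45 s allowed; no verdict is reported.

- **Shutter:** I pushed it with the closed fingertips from about 14 mm (it started partly open) to about 63 mm, measured in the wrist picture. That is past the 55 mm required and short of the 72 mm end stop.
- **Round key:** I pressed it to its stop, with the fingertips at z = 32.0 mm, which is the full 6 mm of travel. I held it there for over 2 s at about 10 N, then let it go.
- **Last check:** the final wrist picture shows the key back up, with the box and shutter where they were before the press. The gripper is about 150 mm above the box, touching nothing. No check failed or disagreed.
- **Not checked:** I did not re-measure the bystanders, and the shutter now hides the square key. The fingers only worked above the box, never below the shutter plate on the square-well side.

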